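Clear the jammed tube chute and load the V-block

TASK

The roll chute has jammed on a lens tube that still wears its square flanges: lift that one out and lay it in the red reject tray so that the plain tubes behind it roll down. Then put every plain lens tube from the chute into a groove of the V-block that is still free, one to a groove, and push each tube in the block, also any that already lay there, fully home along its groove: resting on both flanks with its end against the back plate. Leave the bottle, the tape roll and the carton where they are.

Things in the scene. Friction and masses are not known exactly. Their poses are not given: they have to be found in the camera images.
- v_block: fixed steel V-block, 164 x 110 mm, with four 90-degree grooves along its x, 40 mm apart: bottoms 22 mm, ridges 38 mm above the table. Origin under its middle at table height; x along the grooves, away from the robot (within 9 degrees), y to its left. Grooves run from x = -60 mm (open end) to the face of an aluminium back plate, 54 mm high, at x = +50 mm
- groove_1_seat (a point): where the centre of a lens tube is when it lies fully home in groove 1 of the V-block (1 is the rightmost, 4 the leftmost), 46 mm above the table: on both flanks, 30 mm short of the back plate's face; x along the groove towards the back plate
- groove_2_seat (a point): where the centre of a lens tube is when it lies fully home in groove 2 of the V-block (1 is the rightmost, 4 the leftmost), 46 mm above the table: on both flanks, 30 mm short of the back plate's face; x along the groove towards the back plate
- groove_3_seat (a point): where the centre of a lens tube is when it lies fully home in groove 3 of the V-block (1 is the rightmost, 4 the leftmost), 46 mm above the table: on both flanks, 30 mm short of the back plate's face; x along the groove towards the back plate
- groove_4_seat (a point): where the centre of a lens tube is when it lies fully home in groove 4 of the V-block (1 is the rightmost, 4 the leftmost), 46 mm above the table: on both flanks, 30 mm short of the back plate's face; x along the groove towards the back plate
- chute: fixed aluminium roll chute sloping down towards the robot at 12 degrees. Origin under its middle at table height, x up the slope, y left. Floor from x = -100 mm (22 mm above the table, at a black end stop 22 mm high) up to x = +98 mm; side guides stand 6 mm over the floor, 63 mm apart. From 102 mm up the slope on, cheeks and a clear cover enclose the tubes, which cannot be lifted out there
- chute_outlet (a point): where the centre of the foremost lens tube comes to rest against the chute's end stop, 42 mm above the table (axis along the chute's y); x up the slope. Tubes lie across the chute and roll down by themselves until something stops them; the next ones rest 34 mm apart behind it, and move up when it is taken
- flanged_tube_centre (a point): the jam: a black tube with an aluminium square flange, 38 x 38 mm, on each end, 60 mm long over the flanges' flat faces; it does not roll (about 0.35 kg). At the start it sits in the open part of the chute, 72 mm up the slope, axis across the chute, and the plain tubes lean on it from behind. Point at its centre, 19 mm from each of its four flat sides; y along its axis
- reject_tray: red open tray, loose (0.3 kg), 104 x 104 mm and 14 mm high with a 3 mm floor and 3 mm walls; origin under its middle. A fixed motorised rotation stage on a post, 214 mm high, stands some 15 cm beyond it to the right, with a rod 10 cm above the table that points from there away to the left behind the work
- tube_1_centre (a point): plain black lens tube, a round cylinder 34 mm in diameter and 60 mm long with a grey band round its middle and glass in both flat ends; point at its centre, y along its axis (100 g, rolls); the first behind the jam in the chute at the start
- tube_2_centre (a point): plain black lens tube, a round cylinder 34 mm in diameter and 60 mm long with a grey band round its middle and glass in both flat ends; point at its centre, y along its axis (100 g, rolls); the second behind the jam in the chute at the start
- tube_3_centre (a point): plain black lens tube, a round cylinder 34 mm in diameter and 60 mm long with a grey band round its middle and glass in both flat ends; point at its centre, y along its axis (100 g, rolls); if present, the third behind the jam in the chute at the start
- laid_tube_1_centre (a point): plain black lens tube, a round cylinder 34 mm in diameter and 60 mm long with a grey band round its middle and glass in both flat ends; point at its centre, y along its axis (100 g, rolls); if present it already lies in groove 1 of the V-block at the start, 12 to 30 mm short of the back plate
- laid_tube_2_centre (a point): plain black lens tube, a round cylinder 34 mm in diameter and 60 mm long with a grey band round its middle and glass in both flat ends; point at its centre, y along its axis (100 g, rolls); if present it already lies in groove 2 of the V-block at the start, 12 to 30 mm short of the back plate
- laid_tube_3_centre (a point): plain black lens tube, a round cylinder 34 mm in diameter and 60 mm long with a grey band round its middle and glass in both flat ends; point at its centre, y along its axis (100 g, rolls); if present it already lies in groove 3 of the V-block at the start, 12 to 30 mm short of the back plate
- laid_tube_4_centre (a point): plain black lens tube, a round cylinder 34 mm in diameter and 60 mm long with a grey band round its middle and glass in both flat ends; point at its centre, y along its axis (100 g, rolls); if present it already lies in groove 4 of the V-block at the start, 12 to 30 mm short of the back plate
- dropper_bottle: small brown dropper bottle, 32 mm in diameter and 70 mm high, standing behind the work; origin under its middle
- tape_roll: roll of dark tape lying flat, 58 mm across and 19 mm high; origin under its middle
- small_carton: small brown carton with a red band, 59 x 121 x 36 mm, lying to the right of the tray; origin under its middle, long side along its y
Mind the look-alikes: they are no part of the job. What is shaped like the part that bears laid_tube_2_centre but pink or yellow is not meant.

How it is judged:
By the outcome, as a careful person would: the job done as asked, in the order asked, and still so for the second after the job is handed in, with the robot touching nothing.
Of tube_3, laid_tube_1, laid_tube_2, laid_tube_3, laid_tube_4 only 1 to 2 are there at a start; the rules pass over those that are not, and their reading is None.
At some moment in a run one of reject_tray may be knocked a few centimetres aside while the robot is not near it.
Once in a run the grip may slacken for a moment while it holds something.
It also fails if it takes over 210 s, if anything falls off the work surface, if the arm or the gripper's body presses on something with over 40 N, if the wrist force passes 120 N, or if a joint passes its speed limit or range.

ROBOT

A 7-joint arm with a two-finger parallel gripper is mounted at the origin on a cart in front of the work surface, level with it; the furniture and walls round the work are solid. World frame = base frame: x ahead of the robot, y to its left, z up, the work surface at z = 0. Lengths are in m, angles in rad, forces in N, time in s.
With the tool pointing down it reaches from about 0.4 to 0.925 m from the base axis. Payload 4.1 kg.
Tool frame: the origin (TCP) lies at the very end of the fingers, on their centre line; the grasp point (between the pads) lies 19 mm behind it; z points along the fingers, y is the direction in which the jaws open and shut (so a half turn about z gives the same grasp; the last joint's range is limited). The gripper opens to 85 mm and grips with 20 to 120 N. Pads are 22 mm wide; open, the fingers measure 114 mm over their backs; the gripper's body (76 mm by 85 mm) begins 54 mm behind the grasp point. The pads swing forward as they close: fully open they stand 13 mm farther back than shut.
Start: joints at [-1.291, 0.398, 0.045, 1.537, -0.019, 1.207, -0.051], TCP at [0.24, 0.604, 0.231] pointing down, gripper open.
Joint ranges: [-2.82, 2.82], [-0.49, 2.23], [-1.37, 1.46], [0, 2.46], [-1.36, 4.5], [0.23, 2], [-2.94, 2.94]. Speed limits (rad/s): [2.57, 2.57, 3.14, 3.14, 3.14, 3.14, 3.14].

INTERFACE

Orientations are given as [roll, pitch, yaw] about the fixed x, y, z axes, in that order (R = Rz(yaw) Ry(pitch) Rx(roll)).
In Python, from station import read_state, imaging, job gives the robot as it stands.
- The arm moves only by the shell command python3 -m jog 'ROWS' [FORCE]. ROWS is JSON, a list of rows, each a list of 3 entries, a list of its own where there are three numbers: the shift along the tool's x, y, z as a fraction of full scale, then the turn about the tool's z as a fraction of full scale, then the gripper command: -1 is fully open, 1 is shut, values between are in proportion. In form: [[[x, y, z], twist, grip], ...]. A call has 1 to 8 rows; each row is the pose to reach, as a shift and turn from the pose commanded when the call began, along the tool's axes at that moment; what a row does not reach only later rows make up. Full scale, the value 1, is 300 mm for a shift and 45 degrees for a turn. A row lasts 1/12 s, in which the tool goes at most 41.7 mm and 7.16 degrees, less where a joint would pass 70% of its speed; a pose out of reach is approached as far as the arm can. A call with a number of a shift or a turn outside -1 to 1 is refused whole. A call with a gripper value outside its range is refused whole. The fingers move at their own pace and stop on an object; FORCE is the grip in N (left out, the last holds). Time passes only in rows, so rows that repeat a pose let the fingers close. It gives the time, the measured TCP pose, the force and the opening at its end, in the units of the state.
- read_state(): the state, without advancing time (a new reading comes with each control period).
- imaging.camera(name): name is "side" or "top"; returns a dict with "frame" (384x512x3 uint8, blue, green, red), "camera_matrix" (3x3 intrinsics, pixels), "cam_to_world" (4x4, takes a point from camera to world coordinates). Camera axes: x right, y down, z forward; pixel columns grow to the right and rows downward; lengths in m; the calibration is good to about 2 mm. A picture is of the moment at which its call begins. There is no depth.
- job.hand_in(): hands the job in, once; it reports no verdict.
Trained networks look in a picture, given as the dict that the camera call returned (one of the last four; its "shot" number tells which), for a name from the list of things; names that differ only in an ending like _2 or _b are one class to them, and where a whole thing is asked for, a point or a joint stands for the part that bears it (a point fixed in the world has none). Each returns a list of dicts, best first, with "score" (0 to 1); they miss things now and then, are a little off and sometimes report something else, mostly with a low value. They report only what shows in the picture. A call takes as long as a camera call. They do not tell look-alikes from the thing itself.
- imaging.masks_of(picture, thing): "mask" (384x512 bool, what is visible of it) and "rect" ([centre column, centre row, width, height] in pixels, round what is visible of it).
The state is a dict: "t": time; "joint_positions": joint angles; "joint_vel": joint speeds; "effort": joint torques, N m; "position": TCP position; "eef_rot": TCP orientation; "force": force on the tool from outside, world axes, zero at the start; "ft_torque": the same for the moment, N m; "width": opening from 0.0 (shut) to 1.0 (fully open).
Only numpy, scipy, OpenCV 4.12 (cv2) and the standard library are available. Lean on these libraries where they do the work, as an engineer would, in place of code of your own. Each camera call takes 0.05 s, during which the arm holds its last target. There are 200 camera calls.

## Working session

There is one attempt and no reset: what is moved stays moved. The work goes in short steps, Python scripts to look and compute and a shell command to move; the robot and the scene stay as the last step left them, time stands still between calls to the robot, and variables do not carry over. Pictures are saved under pics/ and viewed, about 12 in all and at most 16, crops included, and the job is handed in when it is done.

```bash
ls; mkdir -p pics; python3 - <<'E'
from station import read_state, imaging
import cv2,numpy as np
s=read_state();print({k:np.round(s[k],3).tolist() for k in s})
for n in("top","side"):
    p=imaging.camera(n);cv2.imwrite(f"pics/{n}0.png",cv2.resize(p["frame"],None,fx=1.5,fy=1.5,interpolation=cv2.INTER_CUBIC))
    print(n,np.round(p["camera_matrix"],1).tolist(),np.round(p["cam_to_world"],3).tolist())
    for t in("v_block","chute","reject_tray","flanged_tube_centre","tube_1_centre","laid_tube_1_centre","dropper_bottle","tape_roll","small_carton"):
        print(t,[(round(float(d["score"]),2),np.round(d["rect"]).tolist()) for d in imaging.masks_of(p,t)])
E
```

```text
pics
{'t': 0.0, 'joint_positions': [-1.291, 0.399, 0.045, 1.538, -0.019, 1.207, -0.051], 'joint_vel': [0.0, -0.001, -0.001, 0.0, -0.002, -0.0, -0.0], 'effort': [-0.0, -47.512, 1.365, -25.422, 0.012, 0.009, -0.0], 'position': [0.24, 0.603, 0.23], 'eef_rot': [-3.14, 0.0, 2.763], 'force': [-0.435, 0.231, -0.303], 'ft_torque': [-0.008, 0.029, 0.013], 'width': 0.998}
top [[393.6, 0.0, 259.0], [0.0, 393.6, 192.4], [0.0, 0.0, 1.0]] [[-0.001, -0.984, 0.181, 0.348], [-1.0, 0.0, -0.002, 0.004], [0.002, -0.181, -0.984, 1.13], [0.0, 0.0, 0.0, 1.0]]
v_block [(0.73, [180.0, 185.0, 68.0, 48.0])]
chute [(0.81, [248.0, 196.0, 34.0, 84.0])]
reject_tray [(0.76, [315.0, 236.0, 40.0, 48.0])]
flanged_tube_centre [(0.68, [247.0, 205.0, 23.0, 15.0])]
tube_1_centre []
laid_tube_1_centre []
dropper_bottle [(0.51, [223.0, 137.0, 13.0, 16.0])]
tape_roll [(0.77, [136.0, 246.0, 21.0, 24.0])]
small_carton [(0.88, [377.0, 244.0, 45.0, 29.0])]
side [[447.7, 0.0, 254.2], [0.0, 447.7, 194.5], [0.0, 0.0, 1.0]] [[0.99, -0.087, 0.11, 0.424], [-0.141, -0.577, 0.805, -0.904], [-0.007, -0.812, -0.583, 0.757], [0.0, 0.0, 0.0, 1.0]]
v_block [(0.75, [253.0, 169.0, 45.0, 50.0])]
chute [(0.62, [250.0, 200.0, 83.0, 59.0])]
reject_tray [(0.96, [211.0, 271.0, 49.0, 47.0]), (0.62, [251.0, 201.0, 87.0, 60.0])]
flanged_tube_centre [(0.65, [249.0, 201.0, 80.0, 60.0]), (0.55, [237.0, 200.0, 20.0, 28.0]), (0.17, [251.0, 167.0, 49.0, 41.0])]
tube_1_centre [(0.64, [248.0, 202.0, 9.0, 18.0])]
laid_tube_1_centre [(0.15, [249.0, 200.0, 9.0, 19.0])]
dropper_bottle [(0.81, [307.0, 189.0, 10.0, 23.0]), (0.62, [252.0, 169.0, 20.0, 17.0]), (0.53, [252.0, 170.0, 51.0, 45.0])]
tape_roll [(0.5, [194.0, 162.0, 15.0, 19.0])]
small_carton [(0.88, [208.0, 328.0, 41.0, 60.0]), (0.64, [250.0, 203.0, 83.0, 58.0])]
```

```bash
python3 - <<'E'
import cv2,numpy as np
a=cv2.imread("pics/top0.png");b=cv2.imread("pics/side0.png")
f=lambda im,x0,y0,x1,y1:cv2.resize(im[int(y0*1.5):int(y1*1.5),int(x0*1.5):int(x1*1.5)],(800,600),interpolation=cv2.INTER_CUBIC)
cv2.imwrite("pics/topc.png",f(a,120,110,420,335)[:, :]);cv2.imwrite("pics/sidec.png",f(b,170,130,330,250))
E
```

```text
(no output)
```

View pics/topc.png

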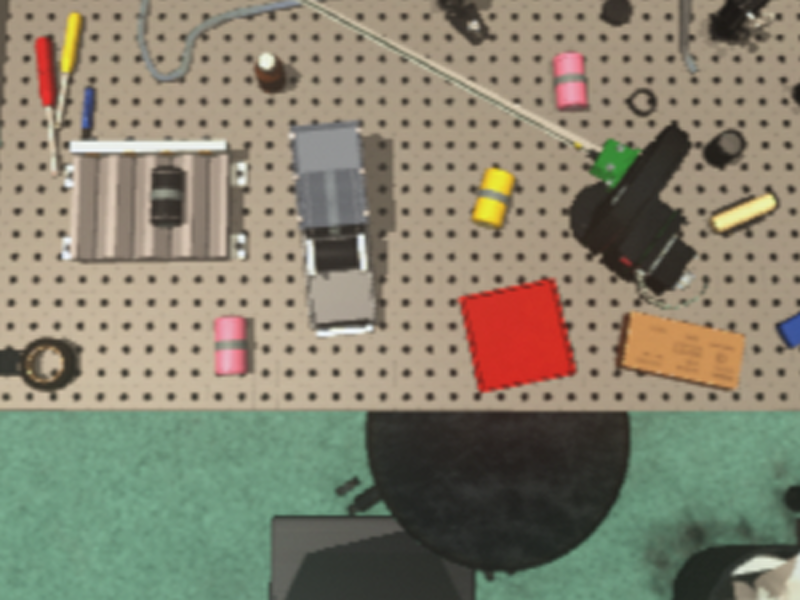

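View pics/sidec.png

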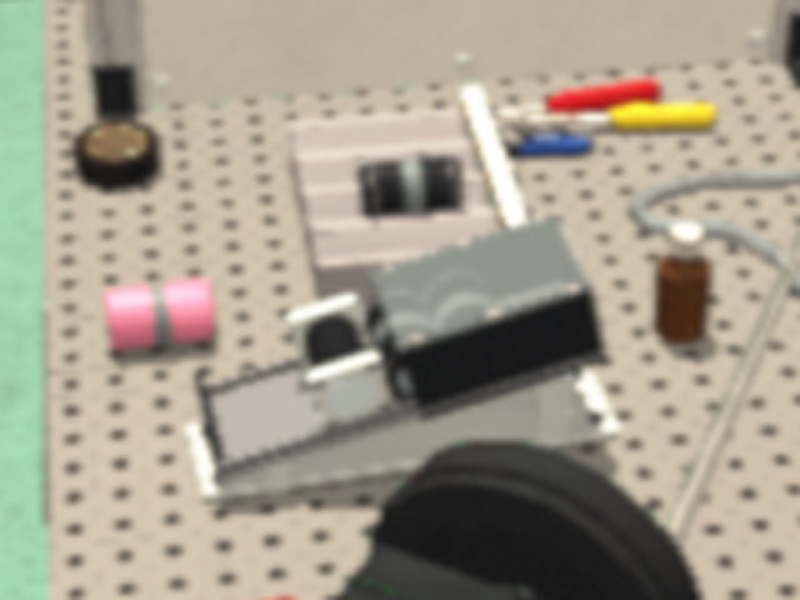

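```bash
python3 - <<'E'
import cv2
from station import imaging
p=imaging.camera("top")["frame"]
c=cv2.resize(p[148:238,142:262],(800,600),interpolation=cv2.INTER_CUBIC)
cv2.imwrite("pics/topz.png",c)
E
```

```text
(no output)
```

View pics/topz.png

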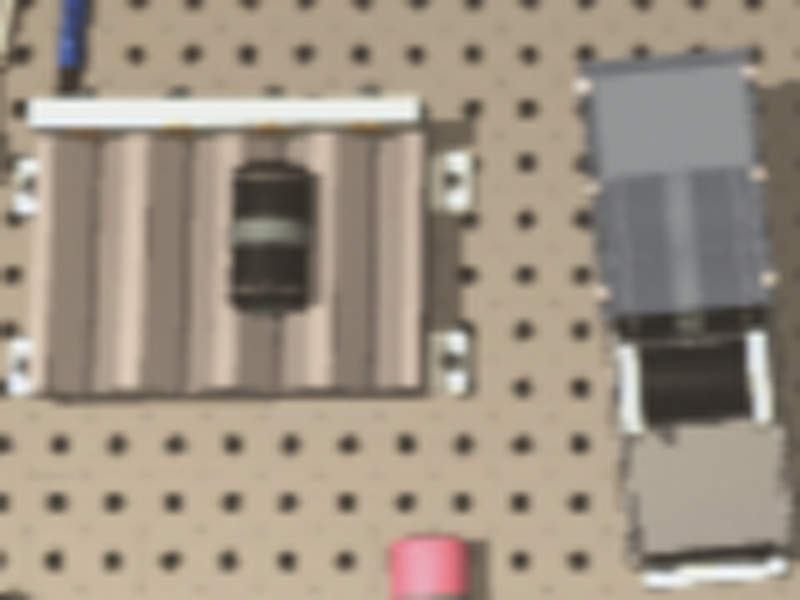

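```bash
cat > h.py <<'E'
from station import read_state, imaging
import numpy as np, cv2
from scipy.optimize import least_squares
def proj(p,P):
    M=np.linalg.inv(p["cam_to_world"]); c=np.atleast_2d(P)@M[:3,:3].T+M[:3,3]
    q=c@np.asarray(p["camera_matrix"]).T; return q[:,:2]/q[:,2:]
def ray(p,uv,z):
    uv=np.atleast_2d(uv); d=np.c_[uv,np.ones(len(uv))]@np.linalg.inv(p["camera_matrix"]).T@np.asarray(p["cam_to_world"])[:3,:3].T
    o=np.asarray(p["cam_to_world"])[:3,3]; return o+d*((z-o[2])/d[:,2])[:,None]
def plan(x,y,z,yawdeg):
    "fractions for a move from the current pose (tool down)"
    s=read_state(); yaw=s["eef_rot"][2]; d=np.array([x,y,z])-s["position"]
    f=[d[0]*np.cos(yaw)+d[1]*np.sin(yaw), d[0]*np.sin(yaw)-d[1]*np.cos(yaw), -d[2]]
    t=-((yawdeg-np.degrees(yaw)+90)%180-90)
    print("pos",np.round(s["position"],4),"yaw",round(np.degrees(yaw),1),"w",round(s["width"],3),"F",np.round(s["force"],1),"t",round(s["t"],1))
    print("shift",np.round(np.array(f)/.3,4).tolist(),"twist",round(t/45,4),"dist mm",round(1e3*np.linalg.norm(d)))
E
python3 - <<'E'
from h import *
T=imaging.camera("top");S=imaging.camera("side")
tz=lambda L:np.array(L)/6.6667+[142,148]
sc=lambda L:np.array(L)/5+[170,130]
a=np.radians(12)
def R(y):return np.array([[np.cos(y),-np.sin(y),0],[np.sin(y),np.cos(y),0],[0,0,1]])
# flanged: params x,y,z,yaw of centre
L=np.array([[19,30,19],[19,-30,19],[-19,30,19],[-19,-30,19]])/1e3
Ry=np.array([[np.cos(a),0,-np.sin(a)],[0,1,0],[np.sin(a),0,np.cos(a)]])
pt=tz([[618,342],[766,330],[622,432],[773,420]]);ps=sc([[358,296],[380,356],[288,319],[303,381]])
def r(q):
    W=(R(q[3])@Ry@L.T).T+q[:3]; return np.r_[(proj(T,W)-pt).ravel(),(proj(S,W)-ps).ravel()]
o=least_squares(r,[.5,.03,.05,.1]);print("flange",np.round(o.x,4),np.degrees(o.x[3]),np.round(o.fun,1))
# block
B=np.array([[-60,82,38],[-60,-82,38],[50,82,38],[50,-82,38]])/1e3
pt2=tz([[35,395],[425,390],[42,130],[418,126]])
def rb(q):
    W=(R(q[2])@B.T).T+[q[0],q[1],0]; return (proj(T,W)-pt2).ravel()
o=least_squares(rb,[.55,.2,0]);print("block",np.round(o.x,4),np.degrees(o.x[2]),np.round(o.fun,1))
W=(R(o.x[2])@B.T).T+[o.x[0],o.x[1],0];print("block side proj crop",((proj(S,W)-[170,130])*5).round())
print("laid",ray(T,tz([[272,236]]),.055))
d=imaging.masks_of(T,"reject_tray")[0];c,sz,an=cv2.minAreaRect(np.argwhere(d["mask"])[:,::-1].astype(np.float32));print("tray",ray(T,[c],.012),sz,an,imaging.masks_of(T,"reject_tray")[0]["score"])
print("end stop",ray(T,tz([[645,578],[785,566]]),.022))
E
```

```text
flange [0.5106 0.0369 0.0521 0.0698] 4.000877108583157 [ 0.  -0.3 -0.2  0.   0.4  0.2 -0.3  0.4 -0.3 -0.3 -0.3  0.8  0.  -0.7
  0.8  0.2]
block [0.5691 0.2352 0.0195] 1.117665589744242 [-0.4 -0.6 -0.3 -1.  -0.2  1.   0.9  0.5]
block side proj crop [[287. 121.]
 [319. 265.]
 [459. 106.]
 [508. 247.]]
laid [[0.57056498 0.21431846 0.055     ]]
tray [[ 0.42931916 -0.15419823  0.012     ]] (37.06594467163086, 37.26205825805664) 78.69007110595703 0.63
end stop [[ 4.30318210e-01  5.86728083e-02  2.20000000e-02]
 [ 4.35339314e-01 -2.95308282e-04  2.20000000e-02]]
```

Candidates for the jam (top camera pixels): the tube with white square flanges in the chute at (246,205); the plain black laid tube at (182,183); pink tubes at (206,240) and (333,140); a yellow tube at (305,184). By the description it is the one at (246,205), and the zoomed crop shows both flanges. The only laid tube is in groove 2.

```bash
python3 -c "
from h import *
plan(.375,.32,.23,4);plan(.511,.037,.18,4)"
```

```text
pos [0.2403 0.604  0.2313] yaw 158.3 w 1.0 F [-0.3 -0.8 -0.5] t 1.2
shift [-0.767, -0.7136, 0.0045] twist -0.571 dist mm 314
pos [0.2403 0.604  0.2313] yaw 158.3 w 1.0 F [-0.3 -0.8 -0.5] t 1.2
shift [-1.537, -1.4225, 0.1711] twist -0.571 dist mm 630
```

```bash
python3 -m jog '[[[-0.767,-0.714,0],-0.571,-1],[[-0.767,-0.714,0],-0.571,-1],[[-0.767,-0.714,0],-0.571,-1],[[-0.767,-0.714,0],-0.571,-1],[[-0.767,-0.714,0],-0.571,-1],[[-0.767,-0.714,0],-0.571,-1],[[-0.767,-0.714,0],-0.571,-1],[[-0.767,-0.714,0],-0.571,-1]]' 60; python3 -c "
from h import *
plan(.511,.037,.14,4)"
```

```text
t: 1.92
position: [0.3773, 0.3145, 0.2316]
eef_rot: [-3.14, 0.001, -3.078]
force: [0.2, -0.4, 0.3]
width: 1.0
pos [0.3773 0.3145 0.2316] yaw -176.3 w 1.0 F [ 0.2 -0.4  0.3] t 1.9
shift [-0.3857, -0.9515, 0.3053] twist -0.0077 dist mm 321
```

```bash
python3 -m jog '[[[-0.386,-0.951,0],0,-1],[[-0.386,-0.951,0],0,-1],[[-0.386,-0.951,0],0,-1],[[-0.386,-0.951,0],0,-1],[[-0.386,-0.951,0],0,-1],[[-0.386,-0.951,0.2],0,-1],[[-0.386,-0.951,0.3],0,-1],[[-0.386,-0.951,0.3],0,-1]]'; python3 - <<'E'
from h import *
plan(.511,.037,.047,4)
S=imaging.camera("side")["frame"];T=imaging.camera("top")["frame"]
cv2.imwrite("pics/a1.png",np.hstack([cv2.resize(S[130:250,180:320],(467,400)),cv2.resize(T[165:245,210:276],(330,400))]))
E
```

```text
t: 2.58
position: [0.509, 0.0479, 0.1492]
eef_rot: [3.141, 0.004, -3.073]
force: [0.4, 1.3, 1.0]
width: 1.001
pos [0.509  0.0479 0.1492] yaw -176.1 w 1.001 F [0.4 1.3 1. ] t 2.6
shift [-0.0043, -0.0367, 0.3407] twist -0.0016 dist mm 103
```

View pics/a1.png

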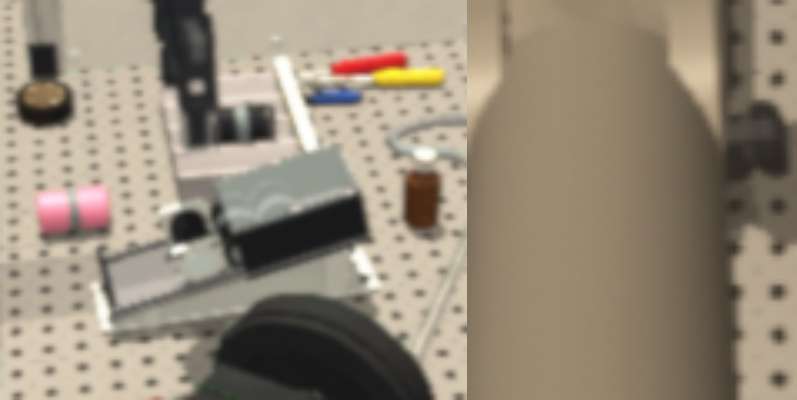

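```bash
python3 -m jog '[[[0,0,0],0,-1],[[0,0,0],0,-1]]'; python3 -c "
from h import *
plan(.511,.037,.046,4)"
```

```text
t: 2.85
position: [0.5076, 0.0507, 0.1494]
eef_rot: [3.141, 0.001, -3.071]
force: [-0.3, 1.3, 0.2]
width: 1.002
pos [0.5076 0.0507 0.1494] yaw -176.0 w 1.002 F [-0.3  1.3  0.2] t 2.9
shift [-0.008, -0.0462, 0.3447] twist 0.001 dist mm 104
```

```bash
python3 -m jog '[[[-0.008,-0.046,0],0,-1],[[-0.008,-0.046,0.1],0,-1],[[-0.008,-0.046,0.2],0,-1],[[-0.008,-0.046,0.28],0,-1],[[-0.008,-0.046,0.345],0,-1],[[-0.008,-0.046,0.345],0,-1],[[-0.008,-0.046,0.345],0,-1]]'; python3 - <<'E'
from h import *
plan(.511,.037,.046,4)
S=imaging.camera("side")["frame"]
cv2.imwrite("pics/a2.png",cv2.resize(S[130:250,180:320],(700,600),interpolation=cv2.INTER_CUBIC))
E
```

```text
t: 3.43
position: [0.5108, 0.0376, 0.046]
eef_rot: [3.141, 0.0, -3.069]
force: [0.5, 0.0, -0.2]
width: 1.004
pos [0.5108 0.0376 0.046 ] yaw -175.9 w 1.004 F [ 0.5  0.  -0.2] t 3.4
shift [-0.0004, -0.0022, -0.0] twist 0.003 dist mm 1
```

View pics/a2.png

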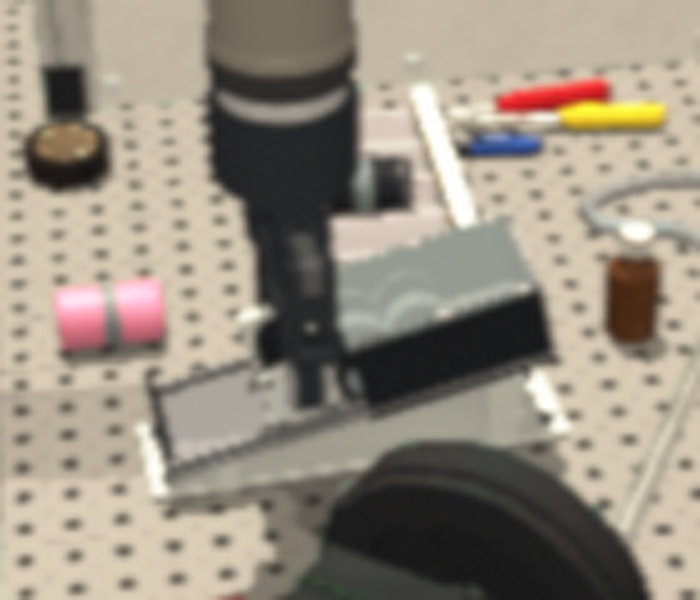

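```bash
python3 -m jog '[[[0,0,0],0,1],[[0,0,0],0,1],[[0,0,0],0,1],[[0,0,0],0,1],[[0,0,0],0,1],[[0,0,0],0,1],[[0,0,0],0,1],[[0,0,0],0,1]]' 80;  python3 -m jog '[[[0,0,-0.03],0,1],[[0,0,-0.06],0,1],[[0,0,-0.12],0,1],[[0,0,-0.2],0,1],[[0,0,-0.3],0,1],[[0,0,-0.4],0,1],[[0,0,-0.4],0,1],[[0,0,-0.4],0,1]]'; python3 - <<'E'
from h import *
S=imaging.camera("side")["frame"]
cv2.imwrite("pics/a3.png",cv2.resize(S[110:250,180:320],(600,600),interpolation=cv2.INTER_CUBIC))
plan(.43,-.154,.18,-11)
T=imaging.camera("top")
for d in imaging.masks_of(T,"reject_tray"):
    c,sz,an=cv2.minAreaRect(np.argwhere(d["mask"])[:,::-1].astype(np.float32));print("tray",ray(T,[c],.012),sz,an,d["score"])
E
```

```text
t: 4.15
position: [0.5121, 0.0371, 0.0476]
eef_rot: [3.14, 0.003, -3.071]
force: [-2.6, 1.4, 8.3]
width: 0.684
t: 4.82
position: [0.5118, 0.036, 0.1675]
eef_rot: [3.141, 0.005, -3.072]
force: [-0.4, -0.6, -4.6]
width: 0.685
pos [0.5102 0.036  0.1657] yaw -176.0 w 0.684 F [ 0.3 -0.2 -3.6] t 4.9
shift [0.3108, -0.6131, -0.0478] twist 0.333 dist mm 207
tray [[ 0.42986234 -0.15410324  0.012     ]] (36.6737174987793, 37.26206588745117) 78.69007110595703 0.66
tray [[0.57535847 0.2376392  0.012     ]] (46.69248580932617, 68.16422271728516) 88.69805145263672 0.3
```

View pics/a3.png

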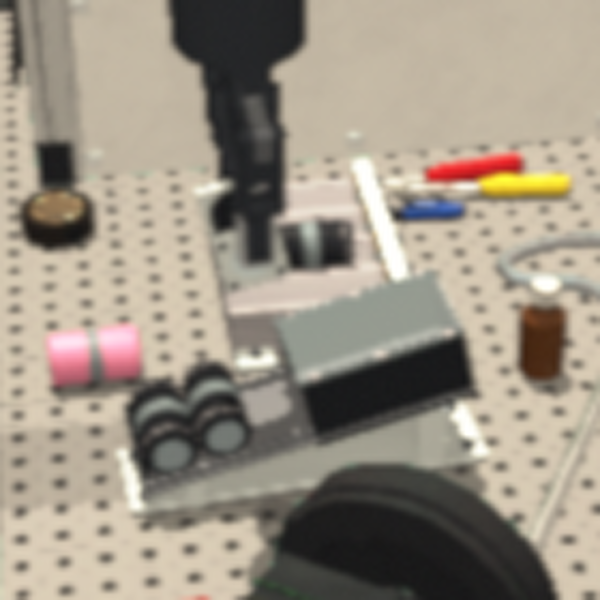

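The jam is lifted, held between the fingers at crop (255,225). Two plain tubes rolled down to the stop (165,450) and (220,430). There is no third tube.

```bash
python3 -m jog '[[[0.1,-0.2,-0.04],0,1],[[0.2,-0.4,-0.04],0,1],[[0.26,-0.5,-0.04],0,1],[[0.311,-0.613,-0.04],0.1,1],[[0.311,-0.613,-0.04],0.1,1],[[0.311,-0.613,-0.04],0.1,1],[[0.311,-0.613,-0.04],0.1,1]]'; python3 - <<'E'
from h import *
plan(.43,-.154,.035,-1)
for n in ("side","top"):
  T=imaging.camera(n)
  for d in imaging.masks_of(T,"reject_tray"):
    c,sz,an=cv2.minAreaRect(np.argwhere(d["mask"])[:,::-1].astype(np.float32));print(n,"tray",ray(T,[c],.007),sz,an,d["score"])
E
```

```text
t: 5.55
position: [0.428, -0.1562, 0.1761]
eef_rot: [3.141, -0.003, 3.126]
force: [1.3, 0.9, -3.1]
width: 0.687
pos [ 0.428  -0.1562  0.1761] yaw 179.1 w 0.687 F [ 1.3  0.9 -3.1] t 5.5
shift [-0.0067, 0.0073, 0.4705] twist 0.0027 dist mm 141
side tray [[ 0.42706081 -0.15438258  0.007     ]] (36.667213439941406, 44.589473724365234) 74.47589111328125 0.92
top tray [[ 0.42595568 -0.13906375  0.007     ]] (36.98664474487305, 26.140121459960938) 77.47119140625 0.69
```

```bash
python3 -m jog '[[[-0.004,0.007,0.13],0,1],[[-0.004,0.007,0.26],0,1],[[-0.004,0.007,0.38],0,1],[[-0.004,0.007,0.44],0,1],[[-0.004,0.007,0.47],0,1],[[-0.004,0.007,0.485],0,1],[[-0.004,0.007,0.495],0,1],[[-0.004,0.007,0.495],0,1]]';python3 - <<'E'
from h import *
S=imaging.camera("side")["frame"]
cv2.imwrite("pics/a4.png",cv2.resize(S[210:320,150:280],(709,600),interpolation=cv2.INTER_CUBIC))
E
```

```text
t: 6.42
position: [0.4327, -0.1516, 0.0294]
eef_rot: [-3.142, 0.002, 3.134]
force: [-0.1, 0.1, -3.2]
width: 0.683
```

View pics/a4.png

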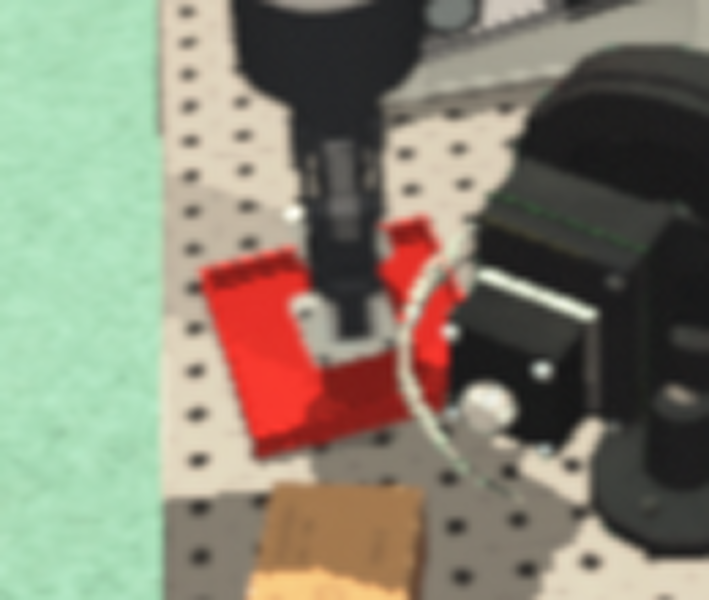

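The flanged tube at crop (345,325) is above the tray, inside its walls. I lower it until it touches.

```bash
python3 -m jog '[[[0,0,0.01],0,1],[[0,0,0.018],0,1],[[0,0,0.023],0,1],[[0,0,0.027],0,1],[[0,0,0.027],0,1]]'; python3 -c "
from h import *
plan(.43,-.154,.02,0)"
```

```text
t: 6.88
position: [0.4315, -0.1517, 0.0207]
eef_rot: [3.141, -0.0, 3.133]
force: [-0.2, -0.7, -4.1]
width: 0.686
pos [ 0.4315 -0.1517  0.0207] yaw 179.5 w 0.686 F [-0.2 -0.7 -4.1] t 6.9
shift [0.0048, -0.0076, 0.0022] twist -0.0112 dist mm 3
```

```bash
python3 -m jog '[[[0,0,0.007],0,1],[[0,0,0.01],0,1],[[0,0,0.013],0,1],[[0,0,0.013],0,1]]'; 
```

```text
t: 7.22
position: [0.4318, -0.1518, 0.0173]
eef_rot: [3.141, -0.0, 3.133]
force: [-1.4, 1.4, 3.6]
width: 0.683
```

```bash
python3 -m jog '[[[0,0,0],0,-0.4],[[0,0,0],0,-0.5],[[0,0,0],0,-0.6],[[0,0,0],0,-0.7],[[0,0,0],0,-0.7],[[0,0,-0.1],0,-0.8],[[0,0,-0.2],0,-0.9],[[0,0,-0.32],0,-1]]'; python3 -m jog '[[[0,0,-0.12],0,-1],[[0,0.15,-0.2],0,-1],[[0,0.15,-0.28],0,-1],[[0,0.15,-0.28],0,-1]]'; python3 - <<'E'
from h import *
S=imaging.camera("side")["frame"]
T=imaging.camera("top")["frame"]
cv2.imwrite("pics/a5.png",np.hstack([cv2.resize(S[210:320,150:260],(400,400),interpolation=cv2.INTER_CUBIC),cv2.resize(T[180:280,220:320],(400,400),interpolation=cv2.INTER_CUBIC)]))
plan(.45,.032,.16,4)
E
```

```text
t: 7.88
position: [0.4302, -0.1517, 0.1128]
eef_rot: [-3.141, -0.004, 3.132]
force: [0.6, 0.3, -0.7]
width: 0.998
t: 8.22
position: [0.4357, -0.1046, 0.2017]
eef_rot: [3.14, 0.01, 3.137]
force: [0.9, 0.5, -0.5]
width: 0.997
pos [ 0.4327 -0.1065  0.1978] yaw 179.6 w 1.002 F [-0.1 -0.4 -0.7] t 8.3
shift [-0.0543, 0.4619, 0.1261] twist -0.0983 dist mm 145
```

View pics/a5.png

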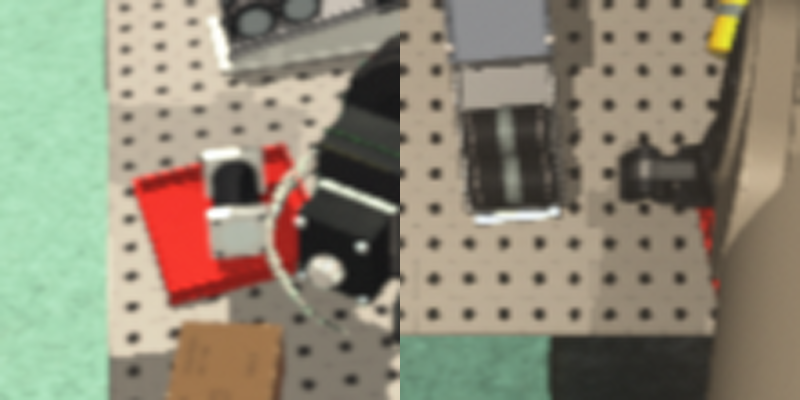

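Left: the flanged tube lies flat in the tray (235,200). Right: two plain tubes at the stop, centres (514,184) and (508,132). Under the cover there is nothing left.

```bash
python3 - <<'E'
from h import *
T=imaging.camera("top");S=imaging.camera("side")
print(ray(T,[[248.6,226],[247,213]],.05))
for p in(T,S):
  for d in imaging.masks_of(p,"tube_1_centre"):
    print(round(d["score"],2),np.round(d["rect"],1),np.round(ray(p,[d["rect"][:2]],.048),3))
E
```

```text
[[0.45205382 0.03042721 0.05      ]
 [0.48802924 0.03500384 0.05      ]]
0.55 [246.1 228.9  22.6  17.8] [[0.444 0.037 0.048]]
0.66 [220.4 209.9  20.1  21.1] [[0.462 0.019 0.048]]
```

```bash
python3 -c "
from h import *
plan(.451,.0315,.11,4.5)"
python3 -m jog '[[[-0.06,0.25,0],-0.1,-1],[[-0.06,0.4,0],-0.1,-1],[[-0.06,0.46,0],-0.1,-1],[[-0.06,0.46,0.15],-0.1,-1],[[-0.06,0.46,0.25],-0.1,-1],[[-0.06,0.46,0.29],-0.1,-1],[[-0.06,0.46,0.29],-0.1,-1],[[-0.06,0.46,0.29],-0.1,-1]]';python3 -c "
from h import *
plan(.451,.0315,.038,4.5)"
```

```text
pos [ 0.4309 -0.1074  0.1956] yaw 179.4 w 0.999 F [ 0.1 -0.3 -0.4] t 8.5
shift [-0.0623, 0.4637, 0.2854] twist -0.1131 dist mm 164
t: 9.18
position: [0.4504, 0.0301, 0.1088]
eef_rot: [-3.14, -0.003, -3.073]
force: [0.7, 0.4, -0.2]
width: 0.998
pos [0.4504 0.0301 0.1088] yaw -176.1 w 0.998 F [ 0.7  0.4 -0.2] t 9.2
shift [-0.0024, 0.0044, 0.236] twist -0.0129 dist mm 71
```

```bash

python3 -m jog '[[[-0.002,0.004,0.08],-0.01,-1],[[-0.002,0.004,0.16],-0.01,-1],[[-0.002,0.004,0.21],-0.01,-1],[[-0.002,0.004,0.236],-0.01,-1],[[-0.002,0.004,0.236],-0.01,-1]]';python3 - <<'E'
from h import *
plan(.451,.0315,.038,4.5)
S=imaging.camera("side")["frame"]
cv2.imwrite("pics/a6.png",cv2.resize(S[160:250,190:300],(733,600),interpolation=cv2.INTER_CUBIC))
E
```

```text
t: 9.6
position: [0.4516, 0.0317, 0.0387]
eef_rot: [-3.141, -0.001, -3.065]
force: [-0.2, 0.2, -0.1]
width: 1.004
pos [0.4516 0.0317 0.0387] yaw -175.6 w 1.004 F [-0.2  0.2 -0.1] t 9.6
shift [0.0022, -0.0006, 0.0024] twist -0.0027 dist mm 1
```

View pics/a6.png

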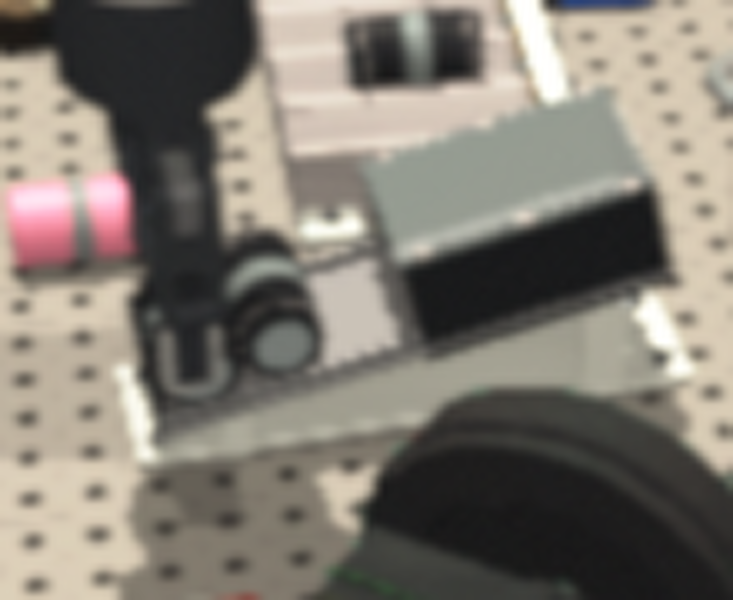

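```bash

python3 -m jog '[[[0,0,0],0,1],[[0,0,0],0,1],[[0,0,0],0,1],[[0,0,0],0,1],[[0,0,0],0,1],[[0,0,0],0,1],[[0,0,0],0,1],[[0,0,0],0,1]]' 60;python3 -m jog '[[[0,0,-0.03],0,1],[[0,0,-0.06],0,1],[[0,0,-0.12],0,1],[[0,0,-0.2],0,1],[[0,0,-0.3],0,1],[[0,0,-0.4],0,1],[[0,0,-0.4],0,1],[[0,0,-0.4],0,1]]';python3 -c "
from h import *
print(np.round(read_state()['joint_positions'],2))
plan(.5657,.2552,.16,91.1)"
```

```text
t: 10.32
position: [0.453, 0.0324, 0.0408]
eef_rot: [3.141, 0.003, -3.064]
force: [-1.2, -0.7, 7.9]
width: 0.686
t: 10.98
position: [0.4531, 0.0326, 0.1614]
eef_rot: [3.14, 0.005, -3.064]
force: [0.3, -0.5, -2.1]
width: 0.684
[-0.53  0.12  0.4   2.08 -0.06  0.94  1.55]
pos [0.4531 0.0326 0.1614] yaw -175.6 w 0.684 F [ 0.3 -0.5 -2.1] t 11.0
shift [-0.4319, 0.7107, 0.0047] twist -1.9256 dist mm 250
```

```bash

python3 -m jog '[[[0,0,-0.1],0.15,1],[[0,0,-0.1],0.3,1],[[0,0,-0.1],0.45,1],[[0,0,-0.1],0.6,1],[[0,0,-0.1],0.75,1],[[0,0,-0.1],0.9,1],[[0,0,-0.1],0.95,1],[[0,0,-0.1],0.95,1]]';python3 -m jog '[[[0,0,0],0.15,1],[[0,0,0],0.3,1],[[0,0,0],0.45,1],[[0,0,0],0.6,1],[[0,0,0],0.75,1],[[0,0,0],0.9,1],[[0,0,0],0.95,1],[[0,0,0],0.95,1]]';python3 -c "
from h import *
print(np.round(read_state()['joint_positions'],2))
plan(.5657,.2552,.12,91.1)"
```

```text
t: 11.65
position: [0.4504, 0.0321, 0.1879]
eef_rot: [-3.139, -0.002, 2.472]
force: [-0.7, -0.9, -2.0]
width: 0.686
t: 12.32
position: [0.4508, 0.0321, 0.1883]
eef_rot: [-3.14, 0.0, 1.728]
force: [-0.3, 0.6, -1.2]
width: 0.688
[-0.63  0.09  0.5   2.05 -0.05  1.02  0.05]
pos [0.4508 0.0321 0.1883] yaw 99.0 w 0.688 F [-0.3  0.6 -1.2] t 12.3
shift [0.6746, 0.4942, 0.2275] twist 0.1751 dist mm 260
```

```bash

python3 -m jog '[[[0.1,0.07,0],0.1,1],[[0.22,0.16,0],0.175,1],[[0.33,0.24,0],0.175,1],[[0.45,0.33,0],0.175,1],[[0.56,0.41,0],0.175,1],[[0.675,0.494,0],0.175,1],[[0.675,0.494,0.1],0.175,1],[[0.675,0.494,0.227],0.175,1]]';python3 -m jog '[[[0,0,0.1],0,1],[[0,0,0.1],0,1]]';python3 - <<'E'
from h import *
plan(.5657,.2552,.06,91.1)
T=imaging.camera("top")["frame"];S=imaging.camera("side")["frame"]
cv2.imwrite("pics/a7.png",np.hstack([cv2.resize(S[120:220,200:300],(400,400),interpolation=cv2.INTER_CUBIC),cv2.resize(T[140:240,140:240],(400,400),interpolation=cv2.INTER_CUBIC)]))
E
```

```text
t: 12.98
position: [0.5696, 0.2615, 0.1223]
eef_rot: [3.135, -0.005, 1.598]
force: [0.0, -0.2, -2.0]
width: 0.684
t: 13.15
position: [0.5609, 0.2534, 0.0835]
eef_rot: [-3.128, 0.007, 1.592]
force: [-0.9, -0.9, -1.4]
width: 0.682
pos [0.5609 0.2534 0.0835] yaw 91.2 w 0.682 F [-0.9 -0.9 -1.4] t 13.2
shift [0.0055, 0.0161, 0.0784] twist 0.003 dist mm 24
```

View pics/a7.png

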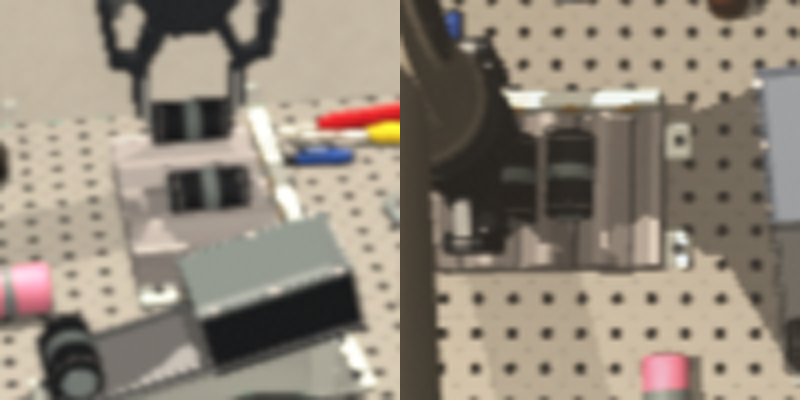

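```bash

python3 -m jog '[[[0.005,0.012,0.04],0,1],[[0.005,0.012,0.08],0,1],[[0.005,0.012,0.1],0,1],[[0.005,0.012,0.115],0,1],[[0.005,0.012,0.115],0,1]]';python3 -c "
from h import *
plan(.5657,.2552,.045,91.1)"
```

```text
t: 13.67
position: [0.5695, 0.2566, 0.0556]
eef_rot: [-3.14, 0.001, 1.59]
force: [0.5, -0.1, -1.2]
width: 0.682
pos [0.5695 0.2566 0.0556] yaw 91.1 w 0.682 F [ 0.5 -0.1 -1.2] t 13.7
shift [-0.0046, -0.0128, 0.0354] twist -0.0005 dist mm 11
```

```bash

python3 -m jog '[[[-0.004,-0.012,0.01],0,1],[[-0.004,-0.012,0.02],0,1],[[-0.004,-0.012,0.028],0,1],[[-0.004,-0.012,0.032],0,1],[[-0.004,-0.012,0.032],0,1]]';python3 -c "
from h import *
plan(.5657,.2552,.045,91.1)"
```

```text
t: 14.08
position: [0.5673, 0.2581, 0.0485]
eef_rot: [3.14, -0.004, 1.59]
force: [-1.5, 1.9, 5.2]
width: 0.685
pos [0.5673 0.2581 0.0485] yaw 91.1 w 0.685 F [-1.5  1.9  5.2] t 14.1
shift [-0.0094, -0.0053, 0.0118] twist -0.0001 dist mm 5
```

```bash

python3 -m jog '[[[0.007,0,0],0,1],[[0.007,0,0.005],0,1],[[0.007,0,0.008],0,1],[[0.007,0,0.008],0,1]]'
```

```text
t: 14.42
position: [0.5675, 0.2606, 0.0461]
eef_rot: [3.139, -0.004, 1.59]
force: [-0.9, 4.2, 6.9]
width: 0.68
```

```bash

python3 -m jog '[[[0.008,0,-0.003],0,1],[[0.008,0,0],0,1],[[0.008,0,0.003],0,1],[[0.008,0,0.003],0,1]]'; python3 - <<'E'
from h import *
S=imaging.camera("side")["frame"]
cv2.imwrite("pics/a8.png",cv2.resize(S[120:200,200:300],(750,600),interpolation=cv2.INTER_CUBIC))
E
```

```text
t: 14.75
position: [0.5671, 0.2614, 0.0452]
eef_rot: [3.141, -0.002, 1.589]
force: [-2.2, 2.2, 9.4]
width: 0.683
```

View pics/a8.png

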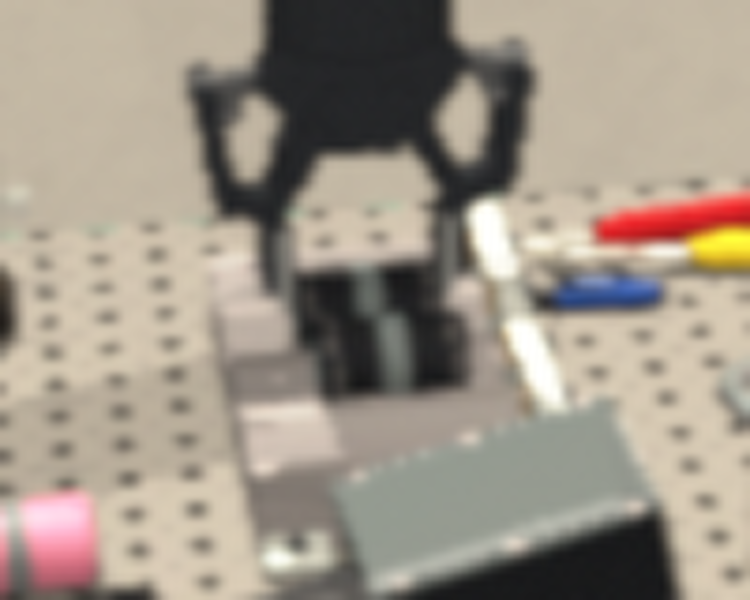

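```bash

python3 -m jog '[[[0,0,0],0,-0.45],[[0,0,0],0,-0.55],[[0,0,0],0,-0.65],[[0,0,0],0,-0.65],[[0,0,-0.05],0,-0.65],[[0,0,-0.1],0,-0.65],[[0,0,-0.16],0,-0.65],[[0,0,-0.16],0,-0.65]]' 30
python3 -c "
from h import *
plan(.508,.2552,.095,91.1);plan(.508,.2552,.048,91.1)"
```

```text
t: 15.47
position: [0.5688, 0.2606, 0.0946]
eef_rot: [3.136, -0.002, 1.589]
force: [0.2, 0.6, 0.2]
width: 0.827
pos [0.5688 0.2606 0.0946] yaw 91.0 w 0.827 F [0.2 0.6 0.2] t 15.5
shift [-0.0143, -0.2031, -0.0014] twist -0.0013 dist mm 61
pos [0.5688 0.2606 0.0946] yaw 91.0 w 0.827 F [0.2 0.6 0.2] t 15.5
shift [-0.0143, -0.2031, 0.1552] twist -0.0013 dist mm 77
```

```bash

python3 -m jog '[[[-0.012,-0.1,-0.03],0,1],[[-0.012,-0.203,-0.03],0,1],[[-0.012,-0.203,-0.03],0,1],[[-0.012,-0.203,-0.03],0,1],[[-0.012,-0.203,-0.03],0,1],[[-0.012,-0.203,0.05],0,1],[[-0.012,-0.203,0.12],0,1],[[-0.012,-0.203,0.155],0,1]]';python3 -m jog '[[[0,0,0],0,1],[[0,0,0],0,1]]'; python3 - <<'E'
from h import *
S=imaging.camera("side")["frame"]
cv2.imwrite("pics/a9.png",cv2.resize(S[120:200,200:300],(750,600),interpolation=cv2.INTER_CUBIC))
plan(.5446,.256,.048,91.1)
E
```

```text
t: 16.13
position: [0.5057, 0.2547, 0.0428]
eef_rot: [-3.14, 0.002, 1.589]
force: [-0.3, 0.3, 0.9]
width: 0.005
t: 16.3
position: [0.5063, 0.255, 0.0447]
eef_rot: [-3.141, 0.001, 1.589]
force: [0.4, -0.1, 1.1]
width: -0.001
pos [0.5068 0.2554 0.0455] yaw 91.0 w 0.0 F [ 0.2 -0.2  0.5] t 16.4
shift [-0.0003, 0.126, -0.0083] twist -0.0014 dist mm 38
```

View pics/a9.png

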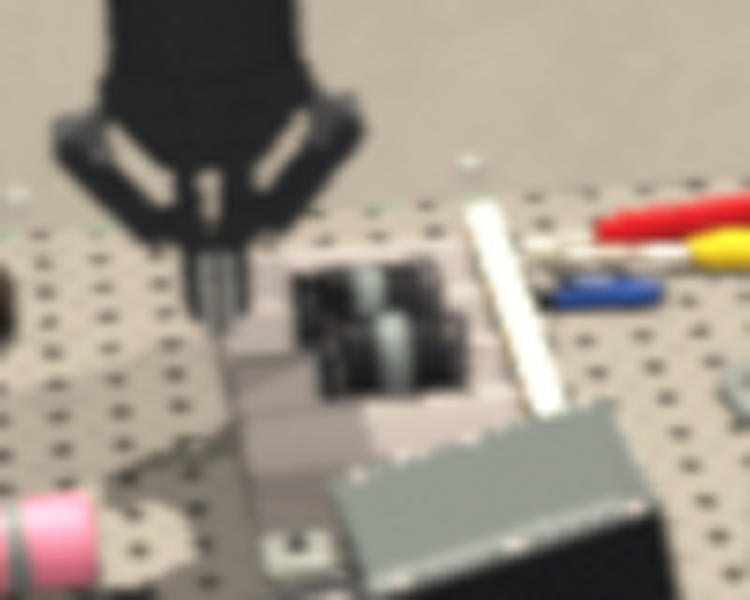

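The tube lies in groove 3 at crop (370,290), next to the laid one at (395,350). The shut fingers are behind its end. Now I push.

```bash

python3 -m jog '[[[0,0.02,0],0,1],[[0,0.04,0],0,1],[[0,0.055,0],0,1],[[0,0.07,0],0,1],[[0,0.08,0],0,1],[[0,0.09,0],0,1],[[0,0.1,0],0,1],[[0,0.1,0],0,1]]';python3 -m jog '[[[0,0.005,0],0,1],[[0,0.01,0],0,1],[[0,0.015,0],0,1],[[0,0.015,0],0,1]]';python3 -m jog '[[[0,0.005,0],0,1],[[0,0.01,0],0,1],[[0,0.015,0],0,1],[[0,0.015,0],0,1]]'
```

```text
t: 17.02
position: [0.5365, 0.256, 0.0451]
eef_rot: [3.141, -0.0, 1.589]
force: [-1.6, 0.5, 0.7]
width: 0.003
t: 17.35
position: [0.5409, 0.2561, 0.0451]
eef_rot: [3.14, -0.0, 1.589]
force: [-0.9, -0.1, 0.5]
width: -0.004
t: 17.68
position: [0.5454, 0.2561, 0.045]
eef_rot: [3.141, -0.0, 1.589]
force: [-0.7, 0.8, -1.0]
width: 0.003
```

```bash

python3 -m jog '[[[0,0.004,0],0,1],[[0,0.008,0],0,1],[[0,0.01,0],0,1],[[0,0.01,0],0,1]]';python3 -m jog '[[[0,0.004,0],0,1],[[0,0.008,0],0,1],[[0,0.01,0],0,1],[[0,0.01,0],0,1]]'; python3 -m jog '[[[0,0.004,0],0,1],[[0,0.008,0],0,1],[[0,0.01,0],0,1],[[0,0.01,0],0,1]]'
```

```text
t: 18.02
position: [0.5455, 0.2561, 0.045]
eef_rot: [-3.137, 0.0, 1.59]
force: [-7.4, -0.1, 6.0]
width: 0.0
t: 18.35
position: [0.5455, 0.2561, 0.0449]
eef_rot: [-3.13, 0.001, 1.59]
force: [-12.3, -1.4, 11.9]
width: 0.003
t: 18.68
position: [0.5456, 0.2561, 0.0449]
eef_rot: [-3.124, 0.002, 1.591]
force: [-19.7, -3.0, 17.4]
width: -0.003
```

```bash

python3 -m jog '[[[0,-0.06,0],0,1],[[0,-0.13,-0.02],0,1],[[-0.06,-0.14,-0.03],0,1],[[-0.134,-0.14,-0.03],0,1],[[-0.134,-0.14,0],0,1],[[-0.134,-0.14,0],0,1],[[-0.134,-0.14,0],0,1]]'; python3 -c "
from h import *
plan(.535,.2155,.045,91.1)"
```

```text
t: 19.27
position: [0.5128, 0.2156, 0.0448]
eef_rot: [3.141, -0.0, 1.589]
force: [-0.2, 0.2, -0.6]
width: -0.003
pos [0.5128 0.2156 0.0448] yaw 91.0 w -0.003 F [-0.2  0.2 -0.6] t 19.3
shift [-0.0016, 0.0739, -0.0006] twist -0.0011 dist mm 22
```

```bash

python3 -m jog '[[[0,0.015,0],0,1],[[0,0.03,0],0,1],[[0,0.045,0],0,1],[[0,0.06,0],0,1],[[0,0.075,0],0,1],[[0,0.085,0],0,1],[[0,0.095,0],0,1],[[0,0.1,0],0,1]]';python3 -m jog '[[[0,0.004,0],0,1],[[0,0.008,0],0,1],[[0,0.012,0],0,1],[[0,0.012,0],0,1]]'; python3 -m jog '[[[0,0.004,0],0,1],[[0,0.008,0],0,1],[[0,0.012,0],0,1],[[0,0.012,0],0,1]]'; python3 -m jog '[[[0,0.004,0],0,1],[[0,0.008,0],0,1],[[0,0.01,0],0,1],[[0,0.01,0],0,1]]'
```

```text
t: 19.93
position: [0.5429, 0.2159, 0.045]
eef_rot: [3.141, -0.0, 1.589]
force: [-1.3, 1.0, 0.1]
width: -0.0
t: 20.27
position: [0.5459, 0.216, 0.045]
eef_rot: [-3.141, -0.0, 1.59]
force: [-1.5, -0.4, 0.9]
width: 0.001
t: 20.6
position: [0.546, 0.216, 0.0448]
eef_rot: [-3.134, 0.001, 1.59]
force: [-9.6, 1.0, 6.3]
width: -0.003
t: 20.93
position: [0.546, 0.2161, 0.0448]
eef_rot: [-3.127, 0.001, 1.59]
force: [-15.9, -1.0, 13.6]
width: -0.0
```

```bash

python3 -m jog '[[[0,-0.06,0],0,1],[[0,-0.12,0],0,1],[[0,-0.12,-0.12],0,1],[[0,-0.12,-0.25],0,-1],[[0,-0.12,-0.38],0,-1],[[0,-0.12,-0.42],-0.15,-1],[[0,-0.12,-0.42],-0.3,-1],[[0,-0.12,-0.42],-0.4,-1]]';python3 -m jog '[[[0,0,0],-0.15,-1],[[0,0,0],-0.3,-1],[[0,0,0],-0.45,-1],[[0,0,0],-0.6,-1],[[0,0,0],-0.75,-1],[[0,0,0],-0.9,-1],[[0,0,0],-0.95,-1],[[0,0,0],-0.95,-1]]'; python3 -c "
from h import *
plan(.453,.0315,.16,4.5)"
```

```text
t: 21.6
position: [0.5186, 0.2159, 0.1733]
eef_rot: [3.136, -0.001, 1.909]
force: [-0.7, 0.0, -0.3]
width: 0.707
t: 22.27
position: [0.5175, 0.2152, 0.1714]
eef_rot: [3.14, 0.001, 2.65]
force: [0.8, 1.0, 0.2]
width: 1.001
pos [0.5175 0.2152 0.1714] yaw 151.8 w 1.001 F [0.8 1.  0.2] t 22.3
shift [-0.0997, -0.6414, 0.0381] twist -0.7262 dist mm 195
```

```bash

python3 -m jog '[[[-0.01,-0.1,0],-0.15,-1],[[-0.03,-0.22,0],-0.3,-1],[[-0.05,-0.33,0],-0.45,-1],[[-0.07,-0.45,0],-0.6,-1],[[-0.08,-0.55,0],-0.726,-1],[[-0.1,-0.64,0.1],-0.726,-1],[[-0.1,-0.64,0.2],-0.726,-1],[[-0.1,-0.64,0.2],-0.726,-1]]'; python3 -m jog '[[[0,0,0],0,-1],[[0,0,0],0,-1]]'; python3 - <<'E'
from h import *
plan(.454,.0318,.0385,4.5)
p=imaging.camera("side")
for d in imaging.masks_of(p,"tube_1_centre"): print(round(d["score"],2),np.round(d["rect"],1),np.round(ray(p,[d["rect"][:2]],.048),3))
E
```

```text
t: 22.93
position: [0.4484, 0.0295, 0.1074]
eef_rot: [-3.14, -0.008, -3.068]
force: [-1.7, 1.4, -0.4]
width: 1.0
t: 23.1
position: [0.454, 0.033, 0.1123]
eef_rot: [3.141, 0.003, -3.062]
force: [-0.2, -0.0, -0.1]
width: 0.998
pos [0.454  0.033  0.1123] yaw -175.5 w 0.998 F [-0.2 -0.  -0.1] t 23.1
shift [0.0003, -0.004, 0.246] twist 0.0008 dist mm 74
0.72 [256.8 160.4  21.4  11.1] [[0.591 0.249 0.048]]
```

```bash

python3 -m jog '[[[0,-0.004,0.08],0,-1],[[0,-0.004,0.16],0,-1],[[0,-0.004,0.21],0,-1],[[0,-0.004,0.246],0,-1],[[0,-0.004,0.246],0,-1]]';python3 - <<'E'
from h import *
plan(.454,.0318,.0385,4.5)
S=imaging.camera("side")["frame"]
cv2.imwrite("pics/b1.png",cv2.resize(S[130:250,190:320],(650,600),interpolation=cv2.INTER_CUBIC))
E
```

```text
t: 23.62
position: [0.4522, 0.0316, 0.0365]
eef_rot: [-3.142, -0.002, -3.062]
force: [-0.7, 0.1, 1.1]
width: 1.002
pos [0.4522 0.0316 0.0365] yaw -175.4 w 1.002 F [-0.7  0.1  1.1] t 23.6
shift [-0.0062, 0.0001, -0.0068] twist 0.0017 dist mm 3
```

View pics/b1.png

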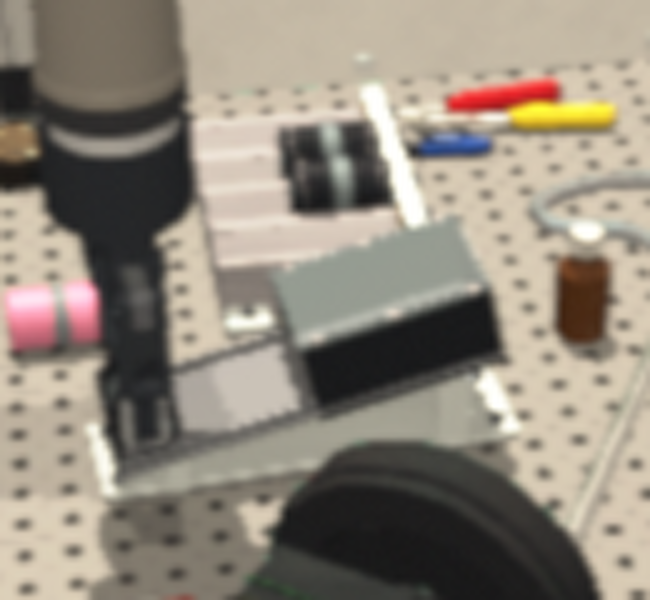

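Both block tubes are against the back plate. The last tube is between the fingers at (145,415) and nothing else is in the chute. I grip it.

```bash

python3 -m jog '[[[-0.006,0,-0.005],0,-1],[[-0.006,0,-0.005],0,1],[[-0.006,0,-0.005],0,1],[[-0.006,0,-0.005],0,1],[[-0.006,0,-0.005],0,1],[[-0.006,0,-0.005],0,1],[[-0.006,0,-0.005],0,1],[[-0.006,0,-0.005],0,1]]' 60;python3 -m jog '[[[0,0,-0.03],0,1],[[0,0,-0.06],0,1],[[0,0,-0.12],0,1],[[0,0,-0.2],0,1],[[0,0,-0.3],0,1],[[0,0,-0.4],0,1],[[0,0,-0.48],0,1],[[0,0,-0.5],0,1]]';
python3 -m jog '[[[0,0,0],0.15,1],[[0,0,0],0.3,1],[[0,0,0],0.45,1],[[0,0,0],0.6,1],[[0,0,0],0.75,1],[[0,0,0],0.9,1],[[0,0,0],0.95,1],[[0,0,0],0.95,1]]';python3 -m jog '[[[0,0,0],0.15,1],[[0,0,0],0.3,1],[[0,0,0],0.45,1],[[0,0,0],0.6,1],[[0,0,0],0.75,1],[[0,0,0],0.9,1],[[0,0,0],0.95,1],[[0,0,0],0.95,1]]';python3 -c "
from h import *
plan(.566,.179,.12,91.1)"
```

```text
t: 24.33
position: [0.4557, 0.0315, 0.0404]
eef_rot: [3.141, 0.003, -3.063]
force: [-0.9, 0.8, 7.2]
width: 0.687
t: 25.0
position: [0.4567, 0.031, 0.1935]
eef_rot: [3.14, 0.008, -3.064]
force: [0.2, 0.6, -0.9]
width: 0.687
t: 25.67
position: [0.4535, 0.0307, 0.1884]
eef_rot: [-3.141, -0.001, 2.473]
force: [-1.1, 0.5, -0.9]
width: 0.685
t: 26.33
position: [0.4538, 0.0308, 0.1885]
eef_rot: [-3.141, -0.0, 1.728]
force: [-0.1, -0.7, -0.8]
width: 0.684
pos [0.4538 0.0308 0.1885] yaw 99.0 w 0.684 F [-0.1 -0.7 -0.8] t 26.3
shift [0.4292, 0.447, 0.2283] twist 0.176 dist mm 198
```

```bash

python3 -m jog '[[[0.08,0.08,0],0.1,1],[[0.17,0.17,0],0.176,1],[[0.25,0.26,0],0.176,1],[[0.33,0.34,0],0.176,1],[[0.4,0.42,0],0.176,1],[[0.43,0.447,0],0.176,1],[[0.43,0.447,0.1],0.176,1],[[0.43,0.447,0.228],0.176,1]]';python3 -m jog '[[[0,0,0.08],0,1],[[0,0,0.12],0,1],[[0,0,0.12],0,1],[[0,0,0.12],0,1]]';python3 - <<'E'
from h import *
plan(.566,.179,.047,91.1)
S=imaging.camera("side")["frame"]
cv2.imwrite("pics/b2.png",cv2.resize(S[120:200,200:300],(750,600),interpolation=cv2.INTER_CUBIC))
E
```

```text
t: 27.0
position: [0.5698, 0.1812, 0.1225]
eef_rot: [3.134, -0.003, 1.593]
force: [0.5, -0.2, -1.7]
width: 0.682
t: 27.33
position: [0.5668, 0.179, 0.0847]
eef_rot: [3.142, 0.0, 1.59]
force: [1.5, 0.8, 0.1]
width: 0.682
pos [0.5668 0.179  0.0847] yaw 91.1 w 0.682 F [1.5 0.8 0.1] t 27.3
shift [0.0, -0.0027, 0.1257] twist -0.0003 dist mm 38
```

View pics/b2.png

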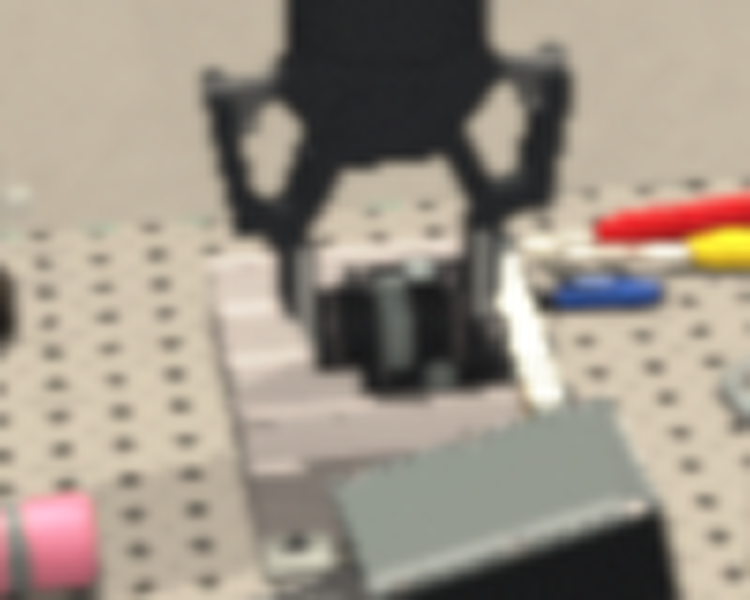

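The tube is held level above groove 1 at (390,320). I lower it.

```bash

python3 -m jog '[[[0,-0.002,0.04],0,1],[[0,-0.002,0.08],0,1],[[0,-0.002,0.1],0,1],[[0,-0.002,0.11],0,1],[[0,-0.002,0.115],0,1],[[0,-0.002,0.12],0,1],[[0,-0.002,0.12],0,1]]'; python3 -c "
from h import *
plan(.566,.179,.047,91.1)"
```

```text
t: 27.97
position: [0.5661, 0.1793, 0.0483]
eef_rot: [3.142, -0.0, 1.59]
force: [0.6, -0.1, -0.9]
width: 0.68
pos [0.5661 0.1793 0.0483] yaw 91.1 w 0.68 F [ 0.6 -0.1 -0.9] t 28.0
shift [-0.0011, -0.0003, 0.0043] twist -0.0006 dist mm 1
```

```bash

python3 -m jog '[[[0,0,0.004],0,1],[[0,0,0.008],0,1],[[0,0,0.01],0,1],[[0,0,0.01],0,1]]'; python3 -m jog '[[[0,0,0.003],0,1],[[0,0,0.006],0,1],[[0,0,0.006],0,1]]'
```

```text
t: 28.3
position: [0.5661, 0.1793, 0.0454]
eef_rot: [3.141, -0.0, 1.589]
force: [-0.1, -0.2, -0.1]
width: 0.679
t: 28.55
position: [0.5663, 0.179, 0.0447]
eef_rot: [3.141, -0.0, 1.589]
force: [-2.8, -2.1, 7.4]
width: 0.68
```

Contact is well centred. I release, go behind the tube and push.

```bash

python3 -m jog '[[[0,0,0],0,-0.45],[[0,0,0],0,-0.55],[[0,0,0],0,-0.65],[[0,0,0],0,-0.65],[[0,0,-0.05],0,-0.65],[[0,0,-0.1],0,-0.65],[[0,0,-0.19],0,-0.65],[[0,0,-0.19],0,-0.65]]' 30
python3 -m jog '[[[-0.008,-0.1,0],0,1],[[-0.008,-0.19,0],0,1],[[-0.008,-0.19,0],0,1],[[-0.008,-0.19,0],0,1],[[-0.008,-0.19,0],0,1],[[-0.008,-0.19,0.08],0,1],[[-0.008,-0.19,0.15],0,1],[[-0.008,-0.19,0.185],0,1]]';python3 -m jog '[[[0,0,0],0,1],[[0,0,0],0,1]]'; python3 -c "
from h import *
plan(.543,.176,.045,91.1)"
```

```text
t: 29.22
position: [0.5693, 0.1803, 0.105]
eef_rot: [3.134, -0.003, 1.589]
force: [1.5, -0.5, 1.0]
width: 0.826
t: 29.88
position: [0.5091, 0.1755, 0.0431]
eef_rot: [-3.14, 0.001, 1.589]
force: [-0.8, 0.4, 0.2]
width: -0.004
t: 30.05
position: [0.5096, 0.1756, 0.0448]
eef_rot: [-3.141, 0.001, 1.589]
force: [0.9, -0.6, -0.2]
width: 0.002
pos [0.5096 0.1756 0.0448] yaw 91.0 w 0.002 F [ 0.9 -0.6 -0.2] t 30.1
shift [-0.0008, 0.1113, -0.0007] twist -0.0013 dist mm 33
```

```bash

python3 -m jog '[[[0,0.02,0],0,1],[[0,0.04,0],0,1],[[0,0.06,0],0,1],[[0,0.075,0],0,1],[[0,0.085,0],0,1],[[0,0.095,0],0,1],[[0,0.105,0],0,1],[[0,0.11,0],0,1]]';python3 -m jog '[[[0,0.004,0],0,1],[[0,0.008,0],0,1],[[0,0.012,0],0,1],[[0,0.012,0],0,1]]'; python3 -m jog '[[[0,0.004,0],0,1],[[0,0.008,0],0,1],[[0,0.012,0],0,1],[[0,0.012,0],0,1]]'; python3 -m jog '[[[0,0.004,0],0,1],[[0,0.008,0],0,1],[[0,0.01,0],0,1],[[0,0.01,0],0,1]]'
```

```text
t: 30.72
position: [0.5424, 0.1764, 0.0451]
eef_rot: [3.141, -0.0, 1.589]
force: [-1.8, -0.2, 0.3]
width: -0.001
t: 31.05
position: [0.546, 0.1765, 0.0451]
eef_rot: [3.141, -0.0, 1.589]
force: [-1.1, 0.0, 0.9]
width: 0.006
t: 31.38
position: [0.5464, 0.1765, 0.0448]
eef_rot: [-3.135, 0.001, 1.59]
force: [-9.6, -0.7, 8.5]
width: -0.001
t: 31.72
position: [0.5465, 0.1765, 0.0447]
eef_rot: [-3.129, 0.001, 1.59]
force: [-15.6, -0.5, 13.9]
width: 0.004
```

```bash

python3 -m jog '[[[0,-0.06,0],0,1],[[0,-0.13,0],0,1],[[0,-0.13,-0.12],0,1],[[0,-0.13,-0.25],0,1],[[0,-0.13,-0.38],0,1],[[0,-0.13,-0.5],0,1],[[0,-0.13,-0.6],0,1],[[0,-0.13,-0.6],0,1]]';python3 -m jog '[[[0.1,-0.05,0],0,1],[[0.22,-0.1,0],0,1],[[0.35,-0.15,0],0,1],[[0.48,-0.2,0],0,1],[[0.6,-0.3,0],0,1],[[0.72,-0.35,0],0,1],[[0.85,-0.4,0],0,1],[[0.95,-0.4,0],0,1]]'; python3 - <<'E'
from h import *
S=imaging.camera("side")["frame"]
T=imaging.camera("top")
print(np.round(read_state()["position"],3))
for d in imaging.masks_of(T,"reject_tray")[:1]: print(d["score"],d["rect"])
T=T["frame"]
cv2.imwrite("pics/c1.png",np.vstack([cv2.resize(S[130:310,150:330],(300,300)),cv2.resize(T[140:180+40,140:220],(300,300))]) if 0 else np.hstack([np.vstack([cv2.resize(S[120:200,200:307],(400,300),interpolation=cv2.INTER_CUBIC),cv2.resize(S[200:320,140:300],(400,300),interpolation=cv2.INTER_CUBIC)]),np.vstack([cv2.resize(T[150:222,145:241],(400,300),interpolation=cv2.INTER_CUBIC),cv2.resize(T[120:290,140:366],(400,300),interpolation=cv2.INTER_CUBIC)])]))
E
```

```text
t: 32.38
position: [0.5188, 0.1774, 0.2326]
eef_rot: [3.126, -0.007, 1.589]
force: [1.2, 0.1, 0.6]
width: 0.003
t: 33.05
position: [0.3843, 0.463, 0.225]
eef_rot: [-3.141, -0.003, 1.595]
force: [-0.4, 0.2, 0.1]
width: 0.003
[0.385 0.466 0.224]
0.78 [316.0, 236.8, 40.7, 47.3]
```

View pics/c1.png

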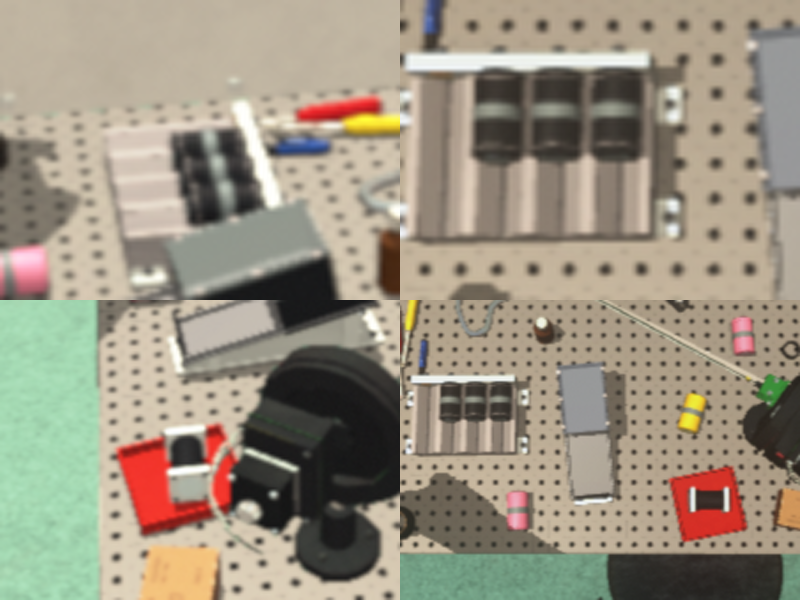

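All three tubes lie against the back plate in grooves 1 to 3 at (615,115), (555,115) and (497,115). The chute is empty, and the flanged tube lies in the tray at (708,500).

```bash
python3 -c "
from station import job
print(job.hand_in())"
```

```text
the job is handed in; nothing more can be done
None
```

The job is done and handed in after about 33 s of the allowed 210 s.

- **Jam:** I lifted the flanged tube out of the chute and laid it flat in the red reject tray. Two plain tubes then rolled down to the end stop; there was no third.
- **V-block:** One tube went into groove 3 and the other into groove 1. I pushed both home, along with the tube that already lay in groove 2. Groove 4 stays empty.
- **Seating check:** Each push stopped firmly at 16–20 N. The stop points were x = 0.5455, 0.546 and 0.5465 m for grooves 3, 2 and 1, which agrees with the block's slight turn of about 1°.
- **Last pictures:** They show all three tubes against the back plate, the chute empty and the flanged tube inside the tray. The bottle and the carton are where they were. The tape roll was only partly in the last view; I never worked near it. The robot was clear of everything.
- **Disagreements:**
  - The first plain tube sat about 4 mm off-centre in the grip, so it met one flank first. I corrected this before letting go.
  - The flanged tube's fitted height came out about 3 mm below what its description implies, which did not matter for the grasp.
- **Disturbances:** I noticed no slackening of the grip and no knock to the tray.

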